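Tip a flush heating insert out of its tray and fit it in the dry bath

TASK

Take the aluminium heating insert out of its storage tray and fit it in the dry-bath heater. It lies flush in the tray, so first press its tongue end down until the other end tips up, and take it there; then put the tongue under the overhanging lip of the heater with the insert tilted, and level it down, without letting the raised end drop, until it lies flat on the floor of the well. Let go, and leave the petri dish and the tape roll where they are.

Things in the scene. Friction and masses are not known exactly. Their poses are not given: they have to be found in the camera images.
- insert_centre (a point): Centre of the heating insert: loose bare-aluminium bar 140 (x) x 44 (y) x 30 mm (z, up), about 0.2 kg, three dark round spots on top. Its -x end is cut away to a tongue; the full-height body runs from x = -48 to +70 mm of this point. Point is half-way along the 140 mm, 15 mm over the underside; axes are the insert's. Centre of mass 7 mm to +x of it.
- insert_tongue (a point): Middle of the end face of the insert's tongue, 70 mm to -x of insert_centre and 5 mm over the underside; same axes. The tongue is 22 mm long (x), 10 mm thick, as wide as the insert, flush with its underside.
- tray: Grey plastic storage tray, fixed, 178 x 80 mm, 80 mm high; origin under its middle at worktop height, long along its x. Its pocket, open at the top, is 146 mm long (x = -74 to +72 mm), 50 mm wide, and holds the insert with tongue to -x and top flush with the tray's top. The pocket floor is described under tray_edge.
- tray_edge (a point): Middle of the edge in the pocket floor, at x = +3 mm, 50 mm up. To +x the floor is level, to -x it slopes down at 28 degrees. Pressed lightly 30 mm to -x of its centre, 12 mm or more down, the insert rocks over this edge (the pressed spot moves to -x about as far as down, and drags the finger) and stays on the slope, tilted 28 degrees, +x end 20 to 30 mm out of the tray.
- heater: White dry-bath heater, fixed; x = -117 to +97 mm, 120 mm wide; origin at worktop height under the middle of its well. The well is 144 mm long (x = -72 to +72 mm), 50 mm wide (centred), its dark floor at z = 45 mm. Side rims rise 10 mm over that floor, the end wall at +x 14 mm. The insert fits with its tongue to -x and then stands 20 mm proud of the side rims.
- heater_lip (a point): Middle of the lower free edge of the heater's steel lip, at x = -62 mm, 17 mm over the well's floor; same axes as the heater. The lip is 6 mm thick and overhangs the well from its -x end wall (x = -72 mm) to here, over the full width; behind it stands the console, 23.5 mm over the well's floor.
- petri: Clear petri dish, 58 mm across, 15 mm high, loose bystander; origin at the centre of its underside.
- tape: Roll of tape lying flat, 104 mm across, 25 mm high, loose bystander; origin at the centre of its underside.
There are look-alikes about, which are no part of the job. Of the things shaped like the part that bears insert_centre, the aluminium one is meant.

How it is judged (in metres and radians):
On the way, in this order (a step that is already met when the one before it is completed fails the run):
1. the insert has been tipped in its tray: its +x end stands up, more than 20 degrees (angle between insert_centre's own z axis and vertical above 0.35 rad and horizontal distance between insert_centre and tray below 0.03 m and height (world z) of insert_centre below 0.085 m and z of insert_tongue in the frame of tray below 0.045 m), for 0.2 s.
2. the tongue is under the heater's lip with the insert still tilted by more than 3 degrees (horizontal distance between insert_tongue and heater_lip below 0.02 m and x of insert_tongue in the frame of heater between -0.075 and -0.063 m and z of insert_tongue in the frame of heater below 0.062 m and angle between insert_centre's own z axis and vertical above 0.05 rad).
At the end, for the whole second after the job is handed in: The insert lies flat (within 2 degrees) on the floor of the heater's well (within 3 mm), its tongue under the lip, at rest and released (x of insert_tongue in the frame of heater below -0.064 m and z of insert_tongue in the frame of heater below 0.053 m and z of insert_centre in the frame of heater between 0.057 and 0.063 m and angle between insert_centre's own z axis and vertical below 0.035 rad and horizontal distance between insert_centre and heater below 0.008 m and linear speed of insert below 0.02 m/s and contact force between the fingers and insert below 0.2 N); the robot touches nothing.
It fails at once if the insert is dropped into the heater (its raised end falls, turning faster than 6 rad/s) (angular speed of insert above 6 rad/s and horizontal distance between insert_centre and heater below 0.1 m).
It fails at once if the petri dish is moved by more than 20 mm (distance of petri from where it was at the start of the episode above 0.02 m).
It fails at once if the tape roll is moved by more than 20 mm (distance of tape from where it was at the start of the episode above 0.02 m).
It also fails if it takes over 51 s, if anything falls off the work surface, if the arm or the gripper's body presses on something with over 40 N, if the wrist force passes 120 N, or if a joint passes its speed limit or range.

ROBOT

A 6-joint arm with a two-finger parallel gripper is mounted at the origin on a cart in front of the work surface, level with it; the furniture and walls round the work are solid. World frame = base frame: x ahead of the robot, y to its left, z up, the work surface at z = 0. Lengths are in mm, angles in rad, forces in N, time in s.
With the tool pointing down it reaches from about 300 to 775 mm from the base axis. Payload 14.6 kg.
Tool frame: the origin (TCP) lies at the very end of the fingers, on their centre line; the grasp point (between the pads) lies 19 mm behind it; z points along the fingers, y is the line along which they close (so a half turn about z gives the same grasp; the last joint's range is limited). The gripper opens to 94 mm and grips with 3 to 60 N. Pads are 16 mm wide; open, the fingers measure 119 mm over their backs; the gripper's body (75 mm by 177 mm) begins 78 mm behind the grasp point.
Start: joints at [-1.225, 0.3, 1.521, -0, 1.321, -0.067], TCP at [220.639, -503.793, 205.446] pointing down, gripper open.
Joint ranges: [-3.03, 3.03], [-0.79, 2.21], [0.23, 2.52], [-1.04, 4.18], [0, 3.07], [-2.55, 2.55]. Speed limits (rad/s): [2.22, 2.22, 2.57, 3.14, 3.14, 3.14].

INTERFACE

Orientations are given as a rotation vector (axis times angle).
In Python, from plant import manip, capture, camera_info, job gives the robot as it stands.
- The arm moves only by the shell command python3 -m crank 'ROWS' [FORCE]. ROWS is a JSON object of lists of equal length, an entry for each row: "fingers": the gripper command: -1 is fully open, 1 is shut, values between are in proportion; "delta_pos": the shift along the tool's x, y, z normalised to -1 to 1, where 1 is 0.5 m, a list of three; "rotation": the turn, a rotation vector about the tool's x, y, z normalised to -1 to 1, where 1 is 90 degrees, a list of three. A call has 1 to 20 rows; each row shifts and turns the commanded pose from where the row before left it, along the tool's axes as they then stand; what a row does not reach is not made up. A row lasts 1/8 s, in which the tool goes at most 62.5 mm and 10.7 degrees, less where a joint would pass 70% of its speed; a pose out of reach is approached as far as the arm can. A call with a number of a shift or a turn outside -1 to 1 is refused whole. A call with a gripper value outside its range is refused whole. The fingers move at their own pace and stop on an object; FORCE is the grip in N (left out, the last holds). Time passes only in rows, so rows that do not move let the fingers close. It gives the time, the measured TCP pose, the force, the opening and the grip force at its end, in the units of the state.
- manip.get_state(): the state, without advancing time (a new reading comes with each control period).
- capture(name): name is "scene" or "top" or "wrist"; returns the picture (480x640x3 uint8, red, green, blue); there is no depth.
- camera_info(name): a dict with "fx", "fy", "cx", "cy" (pixels), "world_to_cam" (4x4, takes a point from world to camera coordinates). Camera axes: x right, y down, z forward; pixel columns grow to the right and rows downward; lengths in mm; the calibration is good to about 2 mm. A picture is of the moment at which its call begins: read the wrist's pose just before it. camera_info takes no time and is no camera call; for the wrist camera it gives the pose at the moment of the call.
- job.close_job(): hands the job in; it is judged then, once.
The state is a dict: "time_s": time; "joint_positions": joint angles; "joint_vel": joint speeds; "effort": joint torques, N m; "tcp_pos": TCP position; "tool_rot": TCP orientation; "ft_force": force on the tool from outside, world axes, zero at the start; "ft_torque": the same for the moment, N m; "grip_width": finger opening in mm; "gripper_force": force on a finger pad.
Only numpy, scipy, OpenCV 4.12 (cv2) and the standard library are available. Lean on these libraries where they do the work, as an engineer would, in place of code of your own. Each camera call takes 0.05 s, during which the arm holds its last target. There are 200 camera calls.

## Working session

There is one attempt and no reset: what is moved stays moved. The work goes in short steps, Python scripts to look and compute and a shell command to move; the robot and the scene stay as the last step left them, time stands still between calls to the robot, and variables do not carry over. Pictures are saved under pics/ and viewed, at most 14 in all, crops included, and the job is handed in when it is done.

```bash
ls; mkdir -p pics; python3 - <<'E'
from plant import manip, capture, camera_info, job
import cv2
for n in("top","scene"):
    cv2.imwrite(f"pics/{n}0.png",capture(n)[:,:,::-1])
    c=camera_info(n);print(n,c)
print(manip.get_state())
E
```

```text
pics
top {'fx': 525.783778821584, 'fy': 525.783778821584, 'cx': 320.74408747207383, 'cy': 235.63815596939637, 'world_to_cam': array([[-4.16223570e-03, -9.99722688e-01, -2.31780740e-02,
        -2.17532675e+02],
       [-9.96583704e-01,  6.05878934e-03, -8.23663301e-02,
         4.89998837e+02],
       [ 8.24839200e-02,  2.27560628e-02, -9.96332557e-01,
         9.94419408e+02],
       [ 0.00000000e+00,  0.00000000e+00,  0.00000000e+00,
         1.00000000e+00]])}
scene {'fx': 617.0733046124394, 'fy': 617.0733046124394, 'cx': 325.2795156159964, 'cy': 235.8440840056049, 'world_to_cam': array([[ 4.93734132e-01, -8.69610096e-01,  2.21101446e-03,
        -4.43081396e+02],
       [-4.70014930e-01, -2.68995438e-01, -8.40670815e-01,
         2.05946183e+02],
       [ 7.31650581e-01,  4.14028665e-01, -5.41541958e-01,
         9.61104352e+02],
       [ 0.00000000e+00,  0.00000000e+00,  0.00000000e+00,
         1.00000000e+00]])}
{'time_s': 0.1, 'joint_positions': array([-1.22457777e+00,  3.00385878e-01,  1.52151757e+00,  3.00078827e-05,
        1.32072457e+00, -6.65902638e-02]), 'joint_vel': array([-0.00096033, -0.00338765, -0.00187477, -0.00133442, -0.00197893,
        0.00089462]), 'effort': array([ 2.03560347e-03, -5.32640505e+01, -3.53279185e+01,  7.09517626e-02,
        2.35345087e-02, -7.83254950e-05]), 'tcp_pos': array([ 220.57849098, -503.56715199,  204.95994886]), 'tool_rot': array([-3.07390453e+00, -6.43621772e-01,  1.81369101e-04]), 'ft_force': array([0.12645728, 0.41899833, 0.94472056]), 'ft_torque': array([ 0.03248122, -0.04726896, -0.05568372]), 'gripper_force': 0.0, 'grip_width': 94.17367266903982}
```

View pics/top0.png

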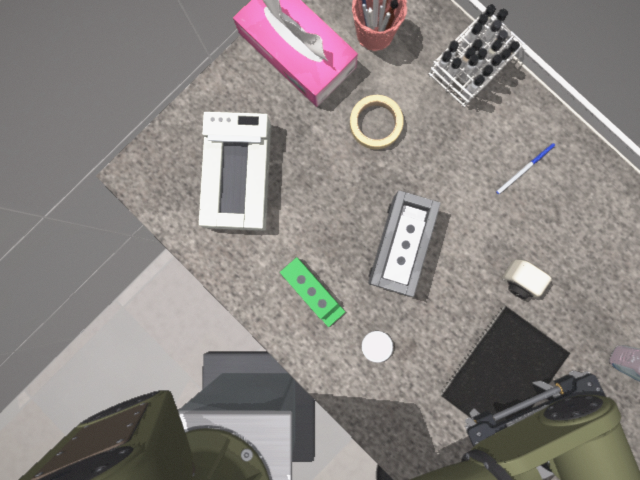

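View pics/scene0.png

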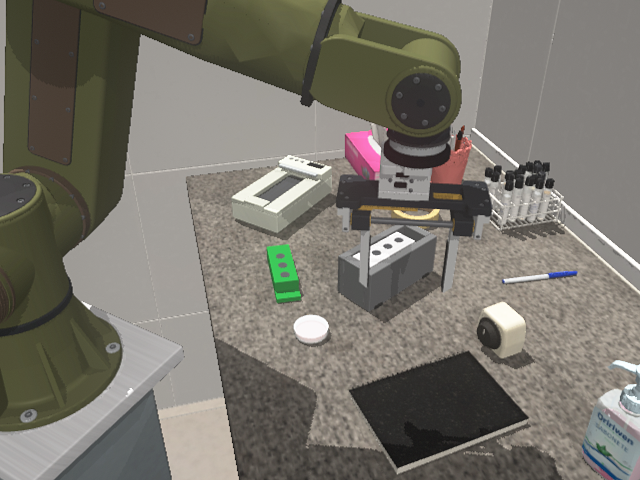

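The top view shows the tray with the insert at about (405,245), spots at (411,228), (405,245) and (401,261). The heater is at (235,170) with its console at the top, the petri dish at (377,347), the tape at (377,122), and the green look-alike at (312,292). Next I'll enlarge the tray and heater.

```bash
python3 - <<'E'
import cv2,numpy as np
im=cv2.imread("pics/top0.png")
a=cv2.resize(im[185:305,355:455],None,fx=4.6,fy=4.6,interpolation=cv2.INTER_CUBIC)[:552]
b=cv2.resize(im[105:237,195:275],None,fx=4.2,fy=4.2,interpolation=cv2.INTER_CUBIC)[:552]
h=max(len(a),len(b))
p=lambda q:cv2.copyMakeBorder(q,0,h-len(q),0,0,cv2.BORDER_CONSTANT)
cv2.imwrite("pics/crop1.png",np.hstack([p(a),p(b)])[:600,:800])
E
```

```text
(no output)
```

View pics/crop1.png

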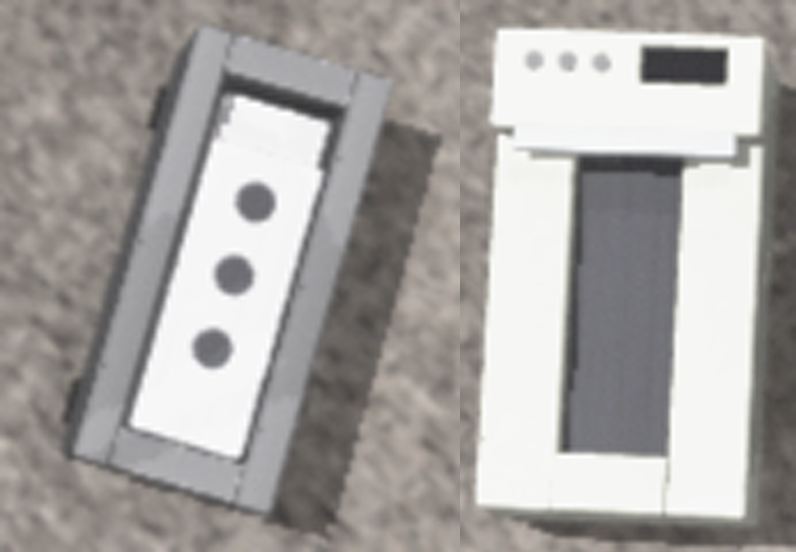

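The tray's -x (tongue) end is at the top, and the heater's lip and console are also at the top, so both x axes point towards the robot. Next I'll cast the corners.

```bash
cat > h.py <<'E'
import numpy as np,cv2
from plant import manip,capture,camera_info,job
from scipy.spatial.transform import Rotation as R
def ray(c,uv,z):
    T=c["world_to_cam"];Rm=T[:3,:3];o=-Rm.T@T[:3,3]
    uv=np.atleast_2d(uv);d=np.c_[(uv[:,0]-c["cx"])/c["fx"],(uv[:,1]-c["cy"])/c["fy"],np.ones(len(uv))]@Rm
    return o+d*((z-o[2])/d[:,2])[:,None]
def proj(c,P):
    T=c["world_to_cam"];q=np.atleast_2d(P)@T[:3,:3].T+T[:3,3]
    return np.c_[c["fx"]*q[:,0]/q[:,2]+c["cx"],c["fy"]*q[:,1]/q[:,2]+c["cy"]]
E
python3 - <<'E'
from h import *
np.set_printoptions(precision=1,suppress=True)
c=camera_info("top");im=cv2.imread("pics/top0.png")
T=c["world_to_cam"];print("cam",-T[:3,:3].T@T[:3,3])
g=im.astype(int);hi=g.min(2);
def show(n,uv,z):
    P=ray(c,uv,z)[:,:2];print(n,"z",z,P.tolist() and P.round(1).tolist(),"len",np.linalg.norm(P-np.roll(P,-1,0),axis=1),"ctr",P.mean(0))
cr=lambda L,s,x0,u0,v0:[(u0+(u-x0)/s,v0+v/s) for u,v in L]
show("tray",cr([(200,28),(388,80),(268,512),(72,457)],4.6,0,355,185),80)
show("pocket",cr([(228,75),(350,105),(243,460),(130,428)],4.6,0,355,185),80)
show("spots",cr([(255,202),(234,275),(212,348)],4.6,0,355,185),80)
show("well55",cr([(577,157),(682,157),(667,455),(562,452)],4.2,460,195,105),55)
show("wellnear59",cr([(562,452),(667,455)],4.2,460,195,105),59)
show("outer near",cr([(476,508),(745,515)],4.2,460,195,105),55)
show("console",cr([(497,28),(763,38)],4.2,460,195,105),68.5)
show("lip far-top",cr([(515,150),(735,157)],4.2,460,195,105),68)
# masks
def comp(m,seed):
    n,l=cv2.connectedComponents(m.astype(np.uint8));return l==l[seed[1],seed[0]]
m=comp(hi>225,(405,253));r=cv2.minAreaRect(np.argwhere(m)[:,::-1].astype(np.float32));show("insertmask",cv2.boxPoints(r),80)
d=(hi<130)&(hi>60);d[:, :200]=0
m=comp(g.max(2)<130,(234,185));ys,xs=np.where(m);r=cv2.minAreaRect(np.c_[xs,ys].astype(np.float32));show("wellmask",cv2.boxPoints(r),55)
for n,s,z in(("petri",(377,347),15),("tape",(377,98),25)):
    pass
p=ray(c,[(377,347),(362,347)],15);print("petri",p)
p=ray(c,[(377,122),(350,122)],25);print("tape",p)
E
```

```text
cam [ 405.4 -243.1 1026.1]
tray z 80 [[563.9, -362.7], [542.7, -436.0], [374.3, -385.9], [395.8, -310.4]] len [ 76.2 175.7  78.5 176.1] ctr [ 469.1 -373.7]
pocket z 80 [[545.1, -373.4], [532.9, -420.9], [394.4, -376.6], [406.9, -333.0]] len [ 49.1 145.4  45.3 144. ] ctr [ 469.8 -376. ]
spots z 80 [[494.9, -383.1], [466.3, -374.4], [437.9, -365.3]] len [29.9 29.9 59.7] ctr [ 466.3 -374.3]
well55 z 55 [[663.7, -36.6], [663.2, -84.0], [528.4, -78.3], [530.1, -31.4]] len [ 47.4 134.9  46.9 133.7] ctr [596.4 -57.6]
wellnear59 z 59 [[529.6, -32.3], [527.9, -79.0]] len [46.7 46.7] ctr [528.8 -55.6]
outer near z 55 [[505.3, 6.7], [501.4, -113.2]] len [120. 120.] ctr [503.4 -53.3]
console z 68.5 [[719.1, -3.0], [713.2, -122.0]] len [119.2 119.2] ctr [716.2 -62.5]
lip far-top z 68 [[663.7, -11.7], [659.6, -109.7]] len [98.1 98.1] ctr [661.6 -60.7]
insertmask z 80 [[408.7, -332.7], [538.1, -372.6], [525.4, -413.9], [396.5, -373.7]] len [135.3  43.3 135.1  42.8] ctr [ 467.2 -373.2]
wellmask z 55 [[531.5, -29.4], [667.2, -35.5], [663.7, -86.3], [528.2, -79.6]] len [135.9  50.9 135.6  50.3] ctr [597.7 -57.7]
petri [[ 277.  -325.6   15. ]
 [ 277.  -297.2   15. ]]
tape [[ 708.9 -330.3   25. ]
 [ 709.5 -278.    25. ]]
```

Tray: centre about (469.5,-373.7), x axis at yaw 163°, size check 176x78. Heater: origin about (600,-58), yaw 177.5°, length check 213. Now the moves.

```bash
cat >> h.py <<'E'
np.set_printoptions(precision=4,suppress=True)
TR=(np.array([469.4,-373.7,0]),163.0);HE=(np.array([600.2,-58.,0]),177.5)
def w(F,p): return F[0]+R.from_euler('z',F[1],degrees=True).apply(p)
def rot(F,tilt): # tool x along -F.x, z down; tilt leans body to -F.x
    return R.from_euler('z',F[1]+180,degrees=True)*R.from_euler('x',180,degrees=True)*R.from_euler('y',-tilt,degrees=True)
def go(p,Rt=None,p0=None,R0=None):
    s=manip.get_state();p0=s["tcp_pos"] if p0 is None else p0
    R0=R.from_rotvec(s["tool_rot"]) if R0 is None else R0
    d=R0.inv().apply(p-p0);print("shift mm",d,"units",d/500,"rows>=",np.linalg.norm(d)/60)
    if Rt is not None:
        v=(R0.inv()*Rt).as_rotvec();print("then turn units",v/(np.pi/2),"rows>=",np.linalg.norm(v)/np.deg2rad(10.5))
E
python3 - <<'E'
from h import *
p=w(TR,[-30,0,100]);print(p);go(p,rot(TR,0))
E
```

```text
[ 498.0891 -382.4712  100.    ]
shift mm [302.7706   0.5151 104.9891] units [0.6055 0.001  0.21  ] rows>= 5.340957937690501
then turn units [-0.0007  0.0002  0.4517] rows>= 3.8716017330534247
```

```bash
python3 -m crank '{"fingers":[1,1,1,1,1,1,1,1,1,1,1,1,1,1,1],"delta_pos":[[0.0757,0,0.0262],[0.0757,0,0.0262],[0.0757,0,0.0262],[0.0757,0,0.0262],[0.0757,0,0.0262],[0.0757,0,0.0262],[0.0757,0,0.0262],[0.0757,0,0.0262],[0,0,0],[0,0,0],[0,0,0],[0,0,0],[0,0,0],[0,0,0],[0,0,0]],"rotation":[[0,0,0],[0,0,0],[0,0,0],[0,0,0],[0,0,0],[0,0,0],[0,0,0],[0,0,0],[0,0,0.0903],[0,0,0.0903],[0,0,0.0903],[0,0,0.0903],[0,0,0.0903],[0,0,0],[0,0,0]]}' 20
python3 - <<'E'
from h import *
go(w(TR,[-30,0,100]),rot(TR,0))
cv2.imwrite("pics/wrist1.png",capture("wrist")[:,:,::-1])
E
```

```text
time_s: 1.98
tcp_pos: [498.0, -382.3, 100.5]
tool_rot: [-3.108, 0.459, 0.0]
ft_force: [0.5, 0.1, -0.1]
grip_width: 0.4
gripper_force: 0.0
shift mm [0.1914 0.1618 0.4764] units [0.0004 0.0003 0.001 ] rows>= 0.008972219005688313
then turn units [-0.0001  0.0002  0.0022] rows>= 0.01868728625021428
```

View pics/wrist1.png

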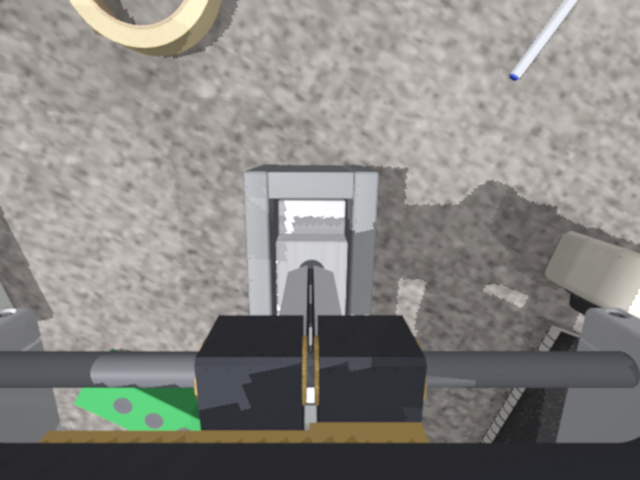

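The wrist view shows the closed fingers at (311,300), centred and aligned over the insert, with the tongue step visible at (311,235) inside the pocket. Pressing now.

```bash
python3 -m crank '{"fingers":[1,1,1,1,1,1,1,1,1,1,1,1,1,1,1,1],"delta_pos":[[0,0,0.015],[0,0,0.015],[0,0,0.01],[0.003,0,0.004],[0.003,0,0.004],[0.003,0,0.004],[0.003,0,0.004],[0.003,0,0.004],[0.003,0,0.004],[0.003,0,0.004],[0.003,0,0.004],[0.003,0,0.004],[0.003,0,0.004],[0.003,0,0.003],[0,0,0],[0,0,0]],"rotation":[[0,0,0],[0,0,0],[0,0,0],[0,0,0],[0,0,0],[0,0,0],[0,0,0],[0,0,0],[0,0,0],[0,0,0],[0,0,0],[0,0,0],[0,0,0],[0,0,0],[0,0,0],[0,0,0]]}'
```

```text
time_s: 4.03
tcp_pos: [514.7, -387.9, 61.1]
tool_rot: [3.105, -0.464, 0.005]
ft_force: [-0.9, 0.3, 13.9]
grip_width: 0.2
gripper_force: 5.8
```

```bash
python3 -m crank '{"fingers":[1,1,-0.5,-0.5],"delta_pos":[[0,0,-0.03],[0,0,-0.08],[-0.06,0,-0.1],[-0.06,0,-0.1]],"rotation":[[0,0,0],[0,0,0],[0,0,0],[0,0,0]]}'
python3 - <<'E'
from h import *
a=capture("scene");b=capture("top");d=capture("wrist")
cv2.imwrite("pics/w2.png",d[:,:,::-1]);cv2.imwrite("pics/s2.png",a[:,:,::-1]);cv2.imwrite("pics/t2.png",b[:,:,::-1])
A=cv2.resize(a[200:330,310:470],(560,455))[:,:,::-1];B=cv2.resize(d,(560,420))[:,:,::-1]
cv2.imwrite("pics/c2.png",cv2.resize(np.vstack([A[:,:],B]),(384,600)))
E
```

```text
time_s: 4.53
tcp_pos: [455.5, -369.1, 215.8]
tool_rot: [-3.107, 0.463, 0.0]
ft_force: [0.5, -0.5, 0.9]
grip_width: 17.1
gripper_force: 0.0
```

View pics/c2.png

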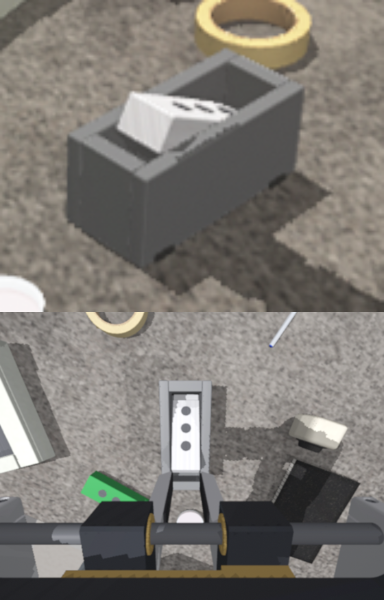

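The insert is tipped: the scene crop shows its raised end, with top corners at crop (131,92) and (170,125). The wrist crop shows its top edge at about (185,471). Next I'll compare that with the predicted pose.

```bash
python3 - <<'E'
from h import *
cs,cw=camera_info("scene"),camera_info("wrist");ct=camera_info("top")
for yy in(-22,0,22):
    P=w(TR,[40.2,yy,103.8]);print(yy,P,"scene",proj(cs,P),"wrist",proj(cw,P),"top",proj(ct,P))
print("obs scene", [(310+u/2.4,200+v/2.4) for u,v in((131,92),(170,125))])
d=cv2.imread("pics/w2.png").min(2)
print("wrist col308 rows",[(r,d[r,300:318].mean().round()) for r in range(240,290,3)])
print("row 255",[(x,int(d[255,x])) for x in range(270,345,3)])
# triangulate scene mid
uv=np.mean([(310+u/2.4,200+v/2.4) for u,v in((131,92),(170,125))],0)
for z in(98,101,104,107): 
    P=ray(cs,uv,z)[0];print(z,R.from_euler('z',-TR[1],degrees=True).apply(P-TR[0]),proj(cw,P))
E
```

```text
-22 [ 437.3887 -340.908   103.8   ] scene [[364.885  238.5817]] wrist [[286.206  260.6066]] top [[388.8345 260.5108]]
0 [ 430.9565 -361.9467  103.8   ] scene [[374.0982 243.6216]] wrist [[310.2911 260.5636]] top [[400.9671 264.1354]]
22 [ 424.5244 -382.9854  103.8   ] scene [[383.5453 248.7895]] wrist [[334.3755 260.5207]] top [[413.1265 267.7679]]
obs scene [(364.5833333333333, 238.33333333333334), (380.83333333333337, 252.08333333333334)]
wrist col308 rows [(240, np.float64(252.0)), (243, np.float64(252.0)), (246, np.float64(252.0)), (249, np.float64(253.0)), (252, np.float64(253.0)), (255, np.float64(253.0)), (258, np.float64(253.0)), (261, np.float64(253.0)), (264, np.float64(199.0)), (267, np.float64(172.0)), (270, np.float64(147.0)), (273, np.float64(81.0)), (276, np.float64(67.0)), (279, np.float64(66.0)), (282, np.float64(112.0)), (285, np.float64(168.0)), (288, np.float64(168.0))]
row 255 [(270, 164), (273, 171), (276, 170), (279, 157), (282, 131), (285, 147), (288, 251), (291, 250), (294, 253), (297, 255), (300, 254), (303, 255), (306, 251), (309, 252), (312, 255), (315, 251), (318, 255), (321, 255), (324, 252), (327, 249), (330, 250), (333, 170), (336, 107), (339, 110), (342, 151)]
98 [39.0216 -4.0322 98.    ] [[305.942  257.3552]]
101 [ 42.4261  -1.0489 101.    ] [[309.1548 261.8776]]
104 [ 45.8305   1.9344 104.    ] [[312.41   266.4596]]
107 [ 49.235    4.9176 107.    ] [[315.7084 271.1024]]
```

```bash
python3 -m crank '{"fingers":[-1,-1,-1,-1,-1],"delta_pos":[[0,0,0],[0,0,0],[0,0,0],[0,0,0],[0,0,0]],"rotation":[[0,-0.1037,0],[0,-0.1037,0],[0,-0.1037,0],[0,0,0],[0,0,0]]}'
python3 - <<'E'
from h import *
t=np.deg2rad(28);p=w(TR,[39.2,0,86.9]);n=w(TR,[-np.sin(t),0,np.cos(t)])-TR[0]
go(p+45*n,rot(TR,28))
E
```

```text
time_s: 5.3
tcp_pos: [456.5, -369.7, 213.8]
tool_rot: [-2.949, 0.44, 0.732]
ft_force: [0.0, -0.1, -0.0]
grip_width: 79.0
gripper_force: 0.0
shift mm [36.7125  0.0982 79.1411] units [0.0734 0.0002 0.1583] rows>= 1.454029517798289
then turn units [ 0.0001 -0.0014  0.0003] rows>= 0.012117279795983076
```

```bash
python3 -m crank '{"fingers":[-1,-1,-1,-1,-1,-1,-1],"delta_pos":[[0.0245,0,0.0528],[0.0245,0,0.0528],[0.0245,0,0.0528],[0,0,0],[0,0,0.05],[0,0,0.04],[0,0,0]],"rotation":[[0,0,0],[0,0,0],[0,0,0],[0,0,0],[0,0,0],[0,0,0],[0,0,0]]}'
python3 - <<'E'
from h import *
go(w(TR,[39.2,0,86.9]),rot(TR,28))
cv2.imwrite("pics/w3.png",capture("wrist")[:,:,::-1])
E
```

```text
time_s: 6.18
tcp_pos: [431.5, -362.2, 88.4]
tool_rot: [-2.949, 0.441, 0.733]
ft_force: [0.4, 1.0, 0.7]
grip_width: 94.2
gripper_force: 0.0
shift mm [ 1.109  -0.0929  1.1574] units [ 0.0022 -0.0002  0.0023] rows>= 0.026760578053739416
then turn units [ 0.     -0.0008 -0.0002] rows>= 0.0075101918310522915
```

View pics/w3.png

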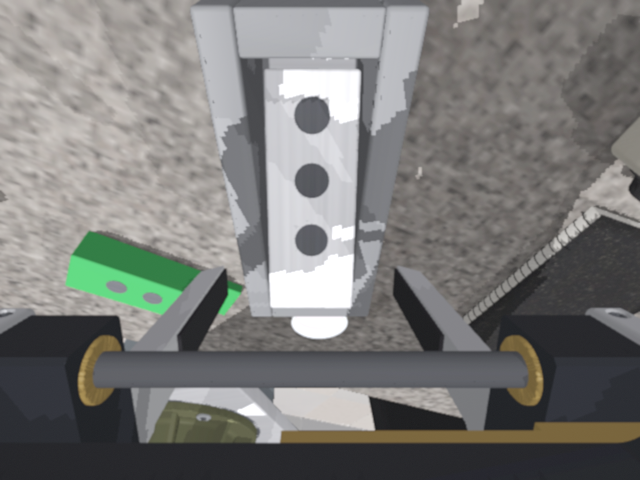

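The fingers straddle the insert: tips at (225,270) and (397,270), insert end edge at row 308, spots at column 312. Checking the overlap numerically.

```bash
python3 - <<'E'
from h import *
c=camera_info("wrist");s=manip.get_state();Q=R.from_rotvec(s["tool_rot"])
for x in(-12,-10,-8,-6,0):
  print(x,[proj(c,s["tcp_pos"]+Q.apply([x,0,-d]))[0].round(1).tolist() for d in(10,14)],
   [proj(c,s["tcp_pos"]+Q.apply([x,y,-14]))[0].round(1).tolist() for y in(-22,22)])
E
```

```text
-12 [[311.1, 308.0], [311.1, 311.4]] [[270.1, 311.4], [352.1, 311.5]]
-10 [[311.1, 304.6], [311.1, 308.0]] [[270.0, 308.0], [352.2, 308.1]]
-8 [[311.1, 301.3], [311.1, 304.6]] [[269.9, 304.6], [352.3, 304.6]]
-6 [[311.1, 297.9], [311.1, 301.2]] [[269.8, 301.2], [352.4, 301.2]]
0 [[311.1, 287.7], [311.1, 290.8]] [[269.4, 290.7], [352.8, 290.8]]
```

```bash
python3 -m crank '{"fingers":[-1,1,1,1,1,1,1,1,1],"delta_pos":[[0,0,0.004],[0,0,0],[0,0,0],[0,0,0],[0,0,0],[0,0,0],[0,0,0],[0,0,0],[0,0,0]],"rotation":[[0,0,0],[0,0,0],[0,0,0],[0,0,0],[0,0,0],[0,0,0],[0,0,0],[0,0,0],[0,0,0]]}' 60
```

```text
time_s: 7.35
tcp_pos: [430.8, -361.8, 85.4]
tool_rot: [-2.948, 0.44, 0.735]
ft_force: [0.4, 0.0, -0.3]
grip_width: 43.2
gripper_force: 60.0
```

```bash
python3 -m crank '{"fingers":[1,1,1,1,1,1,1,1],"delta_pos":[[-0.008,0,0],[-0.0094,0,-0.0177],[-0.0188,0,-0.0353],[-0.0188,0,-0.0353],[-0.0188,0,-0.0353],[-0.0188,0,-0.0353],[-0.0188,0,-0.0353],[0,0,0]],"rotation":[[0,0,0],[0,0,0],[0,0,0],[0,0,0],[0,0,0],[0,0,0],[0,0,0],[0,0,0]]}'
python3 - <<'E'
from h import *
cv2.imwrite("pics/w4.png",capture("wrist")[:,:,::-1]);cv2.imwrite("pics/s4.png",capture("scene")[:,:,::-1])
a=cv2.imread("pics/s4.png");b=cv2.imread("pics/w4.png")
cv2.imwrite("pics/c4.png",np.hstack([a[100:400,240:640],b[0:400:1,140:540][:300]]))
E
```

```text
time_s: 8.35
tcp_pos: [427.8, -361.1, 199.0]
tool_rot: [-2.95, 0.441, 0.732]
ft_force: [-0.1, 0.5, -2.5]
grip_width: 43.6
gripper_force: 60.0
```

View pics/c4.png

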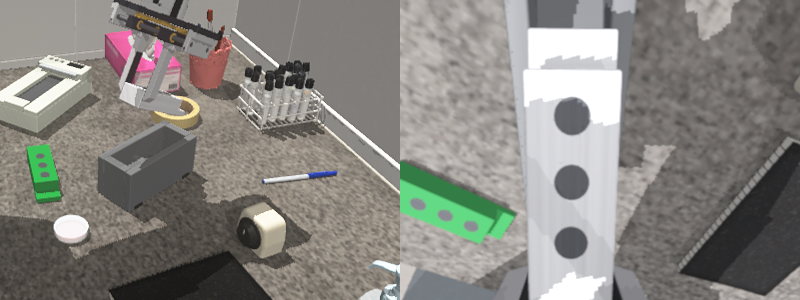

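Held and aligned: spots at wrist (311,116), (311,182) and (311,242), tongue at the top. Now checking for sag.

```bash
python3 - <<'E'
from h import *
from scipy.optimize import least_squares
c=camera_info("wrist");s=manip.get_state();Q=R.from_rotvec(s["tool_rot"])
g=cv2.imread("pics/w4.png").min(2);sub=(g[80:270,270:350]<120).astype(np.uint8)
n,l,st,ce=cv2.connectedComponentsWithStats(sub);o=sorted([tuple(ce[i]+[270,80]) for i in range(1,n) if 500<st[i,4]<2500],key=lambda q:-q[1]);o=np.array(o);print(o)
def f(v,full=False):
    x0,z0,y0,a,b=v
    pts=[[x0+r*np.cos(a),y0+r*b,z0+r*np.sin(a)] for r in(0,30,60)]
    return (proj(c,s["tcp_pos"]+Q.apply(pts))-o).ravel()
r=least_squares(lambda v:np.r_[f(v),(v[1]+15)/4],[27,-15,0,0,0]);print(r.x,np.rad2deg(r.x[3:]),r.fun)
E
```

```text
[[310.6035 242.4773]
 [311.1068 182.0182]
 [311.3312 116.6113]]
[ 27.0404 -15.6877  -0.2454   0.0333   0.0055] [1.9079 0.3168] [ 0.0536 -0.099  -0.1029  0.0691  0.0493  0.0198 -0.1719]
```

```bash
python3 - <<'E'
from h import *
go(w(HE,[72,0,175]),rot(HE,12.5))
E
```

```text
shift mm [  16.8041 -321.9401   15.95  ] units [ 0.0336 -0.6439  0.0319] rows>= 5.379545106405218
then turn units [-0.0561  0.1716 -0.1513] rows>= 2.0193950032658075
```

```bash
python3 -m crank '{"fingers":[1,1,1,1,1,1,1,1,1,1,1,1,1,1,1,1,1],"delta_pos":[[0.0018,-0.035,0.0016],[0.0036,-0.0676,0.0034],[0.0036,-0.0676,0.0034],[0.0036,-0.0676,0.0034],[0.0036,-0.0676,0.0034],[0.0036,-0.0676,0.0034],[0.0036,-0.0676,0.0034],[0.0036,-0.0676,0.0034],[0.0036,-0.0676,0.0034],[0.0036,-0.0676,0.0034],[0,0,0],[0,0,0],[0,0,0],[0,0,0],[0,0,0],[0,0,0],[0,0,0]],"rotation":[[0,0,0],[0,0,0],[0,0,0],[0,0,0],[0,0,0],[0,0,0],[0,0,0],[0,0,0],[0,0,0],[0,0,0],[0,0,0],[-0.0112,0.0343,-0.0303],[-0.0112,0.0343,-0.0303],[-0.0112,0.0343,-0.0303],[-0.0112,0.0343,-0.0303],[-0.0112,0.0343,-0.0303],[0,0,0]]}'
python3 - <<'E'
from h import *
go(w(HE,[70.5,0,136]),rot(HE,12.5))
d=capture("wrist");cv2.imwrite("pics/w5.png",d[:,:,::-1]);cv2.imwrite("pics/t5.png",capture("top")[:,:,::-1])
cv2.imwrite("pics/s5.png",capture("scene")[:,:,::-1])
E
```

```text
time_s: 10.58
tcp_pos: [527.8, -55.2, 175.3]
tool_rot: [-3.118, 0.068, 0.342]
ft_force: [-0.3, -1.0, -2.2]
grip_width: 43.4
gripper_force: 60.0
shift mm [10.3922 -0.3607 37.9921] units [ 0.0208 -0.0007  0.076 ] rows>= 0.6564902898582127
then turn units [ 0.0001  0.0001 -0.0002] rows>= 0.0018128185663477201
```

View pics/w5.png

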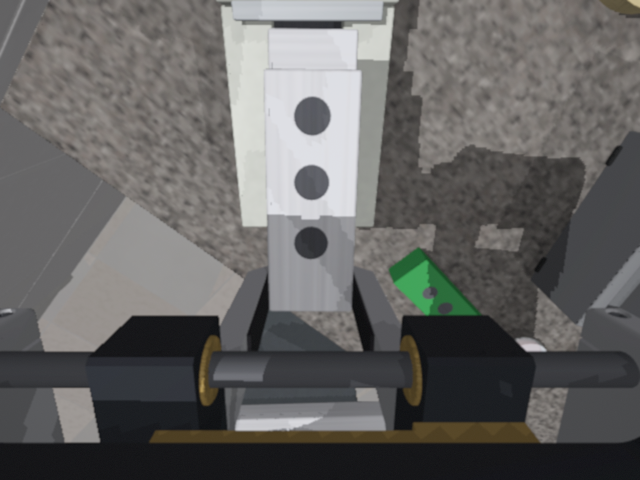

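The wrist view shows the insert centred over the heater: lip front edge at row ~20 (columns 232–385), heater near end at row 227 (columns 241–375). I'll cast these to refine the heater pose.

```bash
python3 - <<'E'
from h import *
c=camera_info("wrist");inv=R.from_euler('z',-HE[1],degrees=True)
for n,uv,z in(("near corners",[(241,227),(375,227)],55),("lip edge top",[(232,18),(385,18)],68),("lip edge bot",[(232,23),(385,23)],62),("well far inner rims",[(274,26),(343,26)],55)):
    P=inv.apply(ray(c,uv,z)-HE[0]);print(n,P.round(1).tolist(),P.mean(0).round(1))
g=cv2.imread("pics/w5.png")
print("col 300:",[(r,int(g[r,300].min())) for r in range(0,40,2)])
print("row 215 L/R",[(x,int(g[215,x].min())) for x in list(range(234,250,2))+list(range(366,384,2))])
print("row 60 L/R",[(x,int(g[60,x].min())) for x in list(range(220,236,2))+list(range(382,398,2))])
print("col 255:",[(r,int(g[r,255].min())) for r in range(215,240,2)])
E
```

```text
near corners [[96.0, -63.6, 55.0], [96.2, 59.0, 55.0]] [96.1 -2.3 55. ]
lip edge top [[-64.4, -51.8, 68.0], [-64.1, 49.7, 68.0]] [-64.3  -1.   68. ]
lip edge bot [[-62.1, -53.3, 62.0], [-61.8, 51.1, 62.0]] [-61.9  -1.1  62. ]
well far inner rims [[-60.8, -25.3, 55.0], [-60.7, 23.1, 55.0]] [-60.7  -1.1  55. ]
col 300: [(0, 186), (2, 196), (4, 194), (6, 197), (8, 201), (10, 200), (12, 198), (14, 197), (16, 196), (18, 193), (20, 126), (22, 53), (24, 52), (26, 51), (28, 123), (30, 207), (32, 212), (34, 214), (36, 217), (38, 215)]
row 215 L/R [(234, 107), (236, 107), (238, 107), (240, 126), (242, 200), (244, 205), (246, 204), (248, 203), (366, 145), (368, 146), (370, 146), (372, 145), (374, 117), (376, 83), (378, 83), (380, 81), (382, 79)]
row 60 L/R [(220, 103), (222, 102), (224, 104), (226, 167), (228, 204), (230, 204), (232, 203), (234, 202), (382, 173), (384, 173), (386, 173), (388, 154), (390, 79), (392, 71), (394, 76), (396, 82)]
col 255: [(215, 203), (217, 204), (219, 204), (221, 204), (223, 203), (225, 195), (227, 129), (229, 126), (231, 119), (233, 108), (235, 98), (237, 102), (239, 111)]
```

```bash
python3 - <<'E'
from h import *
go(w(HE,[69.5,-1.2,99]),rot(HE,12.5)); print(w(HE,[69.5,-1.2,99]))
E
```

```text
shift mm [18.8263 -1.7715 73.5371] units [ 0.0377 -0.0035  0.1471] rows>= 1.2654906179174965
then turn units [-0.0001  0.0008 -0.0008] rows>= 0.009447634839424547
[530.8185 -53.7696  99.    ]
```

```bash
python3 -m crank '{"fingers":[1,1,1,1,1,1,1],"delta_pos":[[0.0075,-0.0007,0.0295],[0.0075,-0.0007,0.0295],[0.0075,-0.0007,0.0295],[0.0075,-0.0007,0.0295],[0.0077,-0.0007,0.0291],[0,0,0],[0,0,0]],"rotation":[[0,0,0],[0,0,0],[0,0,0],[0,0,0],[0,0,0],[0,0,0],[0,0,0]]}'
python3 -m crank '{"fingers":[1,1,1,1],"delta_pos":[[0.0004,0,0.002],[0.0004,0,0.002],[0.0004,0,0.002],[0,0,0]],"rotation":[[0,0,0],[0,0,0],[0,0,0],[0,0,0]]}'
```

```text
time_s: 11.6
tcp_pos: [531.4, -53.7, 99.6]
tool_rot: [-3.118, 0.068, 0.34]
ft_force: [0.4, -0.6, -2.0]
grip_width: 43.6
gripper_force: 60.0
time_s: 12.1
tcp_pos: [531.0, -53.6, 96.1]
tool_rot: [-3.118, 0.068, 0.341]
ft_force: [-1.0, 0.5, -2.1]
grip_width: 43.4
gripper_force: 60.0
```

```bash
python3 -m crank '{"fingers":[1,1,1],"delta_pos":[[0.0004,0,0.002],[0.0004,0,0.002],[0,0,0]],"rotation":[[0,0,0],[0,0,0],[0,0,0]]}'
python3 - <<'E'
from h import *
cv2.imwrite("pics/w6.png",capture("wrist")[:,:,::-1])
a=capture("scene")[:,:,::-1];cv2.imwrite("pics/s6.png",a);b=cv2.imread("pics/w6.png")
cv2.imwrite("pics/c6.png",np.hstack([cv2.resize(a[145:245,220:350],None,fx=3.4,fy=3.4,interpolation=cv2.INTER_CUBIC),b[0:340,140:490]]))
E
```

```text
time_s: 12.48
tcp_pos: [531.0, -53.6, 94.0]
tool_rot: [-3.118, 0.068, 0.341]
ft_force: [0.1, -0.2, -2.1]
grip_width: 43.6
gripper_force: 60.0
```

View pics/c6.png

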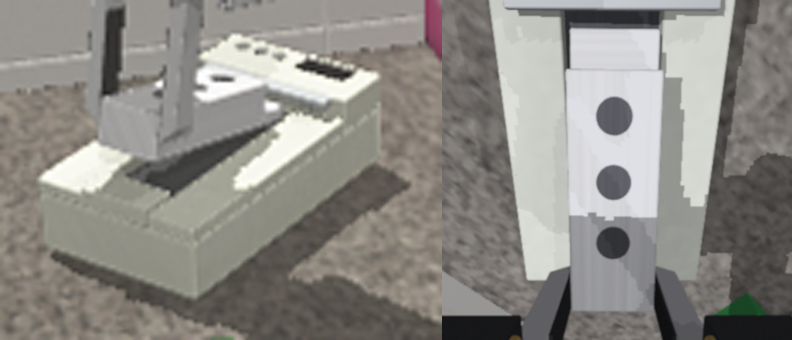

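The tongue hangs in the well in front of the lip: crop tongue edges at 571–659, well edges at 566–662. It is centred. Lowering until it touches.

```bash
python3 -m crank '{"fingers":[1,1,1],"delta_pos":[[0.0004,0,0.002],[0.0004,0,0.002],[0,0,0]],"rotation":[[0,0,0],[0,0,0],[0,0,0]]}'
```

```text
time_s: 12.95
tcp_pos: [530.9, -53.6, 92.0]
tool_rot: [-3.118, 0.068, 0.341]
ft_force: [0.1, 0.5, -2.0]
grip_width: 43.4
gripper_force: 60.0
```

```bash
python3 -m crank '{"fingers":[1,1,1],"delta_pos":[[0.0004,0,0.002],[0,0,0],[0,0,0]],"rotation":[[0,0,0],[0,0,0],[0,0,0]]}'
```

```text
time_s: 13.32
tcp_pos: [530.9, -53.6, 91.1]
tool_rot: [-3.118, 0.068, 0.341]
ft_force: [0.3, 0.8, -2.7]
grip_width: 43.5
gripper_force: 60.0
```

```bash
python3 -m crank '{"fingers":[1,1,1,1,1,1,1,1],"delta_pos":[[0.0029,0,-0.00065],[0.0029,0,-0.00065],[0.0029,0,-0.00065],[0.0029,0,-0.00065],[0.0029,0,-0.00065],[0.0029,0,-0.00065],[0,0,0],[0,0,0]],"rotation":[[0,0,0],[0,0,0],[0,0,0],[0,0,0],[0,0,0],[0,0,0],[0,0,0],[0,0,0]]}'
```

```text
time_s: 14.32
tcp_pos: [539.8, -54.0, 91.1]
tool_rot: [-3.118, 0.068, 0.341]
ft_force: [-0.6, 0.9, -2.1]
grip_width: 43.2
gripper_force: 60.0
```

```bash
python3 -m crank '{"fingers":[1,1,1,1,1],"delta_pos":[[0.0029,0,-0.00065],[0.0029,0,-0.00065],[0.0029,0,-0.00065],[0,0,0],[0,0,0]],"rotation":[[0,0,0],[0,0,0],[0,0,0],[0,0,0],[0,0,0]]}'
python3 - <<'E'
from h import *
cv2.imwrite("pics/w7.png",capture("wrist")[:,:,::-1])
a=capture("scene")[:,:,::-1];cv2.imwrite("pics/s7.png",a);b=cv2.imread("pics/w7.png")
cv2.imwrite("pics/c7.png",np.hstack([cv2.resize(a[145:245,220:350],None,fx=3.4,fy=3.4,interpolation=cv2.INTER_CUBIC),b[0:340,140:490]]))
E
```

```text
time_s: 14.95
tcp_pos: [544.3, -54.2, 91.1]
tool_rot: [-3.118, 0.068, 0.341]
ft_force: [-0.1, 0.1, -1.3]
grip_width: 43.4
gripper_force: 60.0
```

View pics/c7.png

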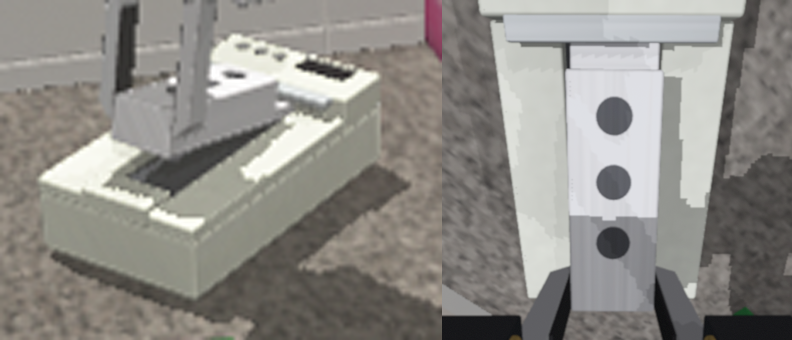

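The tongue is under the lip: the lip edge at row 43 leaves about 13 mm of the 22 mm tongue visible. There is no side load. Now planning the levelling arc.

```bash
python3 - <<'E'
from h import *
inv=R.from_euler('z',-HE[1],degrees=True)
s=manip.get_state();p=inv.apply(s["tcp_pos"]-HE[0]);print(p)
def arc(d):
    t=np.deg2rad(d);c,n=np.cos(t),np.sin(t);return np.array([-69.3+130*c-15*n,-1.2,45+130*n+15*c])
N=8;th=np.linspace(12.5,0,N+1);off0=p-arc(12.5);off1=np.array([0,off0[1],0.5])
Q=lambda d:R.from_euler('y',d,degrees=True)
pts=[arc(d)+off0*(1-i/N)+off1*i/N for i,d in enumerate(th)]
for i in range(N):
    dl=(rot(HE,th[i])).inv().apply(R.from_euler('z',HE[1],degrees=True).apply(pts[i+1]-pts[i]))
    print((dl/500).round(4).tolist(),12.5/N/90,pts[i+1].round(1))
E
```

```text
[56.0622 -1.3389 91.0914]
[-0.0002, -0.0, 0.0077] 0.017361111111111112 [57.  -1.3 87.4]
[-0.0002, -0.0, 0.0077] 0.017361111111111112 [57.8 -1.3 83.6]
[-0.0002, -0.0, 0.0077] 0.017361111111111112 [58.5 -1.3 79.8]
[-0.0002, -0.0, 0.0077] 0.017361111111111112 [59.1 -1.3 76. ]
[-0.0002, -0.0, 0.0078] 0.017361111111111112 [59.7 -1.3 72.1]
[-0.0002, -0.0, 0.0078] 0.017361111111111112 [60.1 -1.3 68.3]
[-0.0003, -0.0, 0.0078] 0.017361111111111112 [60.5 -1.3 64.4]
[-0.0003, -0.0, 0.0078] 0.017361111111111112 [60.7 -1.3 60.5]
```

```bash
python3 -m crank '{"fingers":[1,1,1,1,1],"delta_pos":[[-0.0002,0,0.0077],[-0.0002,0,0.0077],[-0.0002,0,0.0077],[-0.0002,0,0.0077],[0,0,0]],"rotation":[[0,0.01736,0],[0,0.01736,0],[0,0.01736,0],[0,0.01736,0],[0,0,0]]}'
```

```text
time_s: 15.68
tcp_pos: [540.9, -54.0, 76.0]
tool_rot: [-3.134, 0.068, 0.171]
ft_force: [0.5, -0.7, -1.0]
grip_width: 44.0
gripper_force: 60.0
```

```bash
python3 -m crank '{"fingers":[1,1,1,1,1],"delta_pos":[[-0.0002,0,0.0078],[-0.0002,0,0.0078],[-0.0003,0,0.0058],[0,0,0],[0,0,0]],"rotation":[[0,0.01736,0],[0,0.01736,0],[0,0.01736,0],[0,0,0],[0,0,0]]}'
```

```text
time_s: 16.3
tcp_pos: [540.3, -54.1, 65.6]
tool_rot: [-3.14, 0.068, 0.043]
ft_force: [2.1, -0.5, -1.1]
grip_width: 43.5
gripper_force: 60.0
```

```bash
python3 -m crank '{"fingers":[1,1,1,1],"delta_pos":[[0,0,0.004],[0,0,0.003],[0,0,0],[0,0,0]],"rotation":[[0,0.0087,0],[0,0.0087,0],[0,0,0],[0,0,0]]}'
python3 -m crank '{"fingers":[1,1,1],"delta_pos":[[0,0,0.002],[0,0,0],[0,0,0]],"rotation":[[0,0,0],[0,0,0],[0,0,0]]}'
```

```text
time_s: 16.8
tcp_pos: [539.9, -54.0, 61.8]
tool_rot: [3.141, -0.068, 0.001]
ft_force: [3.6, -0.1, -3.6]
grip_width: 43.8
gripper_force: 59.9
time_s: 17.18
tcp_pos: [540.0, -54.1, 61.0]
tool_rot: [3.141, -0.068, 0.001]
ft_force: [2.7, -1.3, -0.2]
grip_width: 43.6
gripper_force: 60.0
```

```bash
python3 -m crank '{"fingers":[1,1,1,1],"delta_pos":[[0.003,0,0],[0,0,0.001],[0,0,0],[0,0,0]],"rotation":[[0,0,0],[0,0,0],[0,0,0],[0,0,0]]}'
python3 -m crank '{"fingers":[1,1,1],"delta_pos":[[0,0,0.001],[0,0,0],[0,0,0]],"rotation":[[0,0,0],[0,0,0],[0,0,0]]}'
python3 - <<'E'
from h import *
cv2.imwrite("pics/w8.png",capture("wrist")[:,:,::-1])
a=capture("scene")[:,:,::-1];cv2.imwrite("pics/s8.png",a);b=cv2.imread("pics/w8.png")
cv2.imwrite("pics/c8.png",np.hstack([cv2.resize(a[145:245,220:350],None,fx=3.4,fy=3.4,interpolation=cv2.INTER_CUBIC),b[0:340,140:490]]))
E
```

```text
time_s: 17.68
tcp_pos: [541.3, -54.1, 60.3]
tool_rot: [3.141, -0.068, 0.0]
ft_force: [0.2, -0.3, -1.1]
grip_width: 43.5
gripper_force: 60.0
time_s: 18.05
tcp_pos: [541.4, -54.1, 59.9]
tool_rot: [3.141, -0.068, 0.0]
ft_force: [-0.6, 0.3, -2.4]
grip_width: 43.2
gripper_force: 60.0
```

View pics/c8.png

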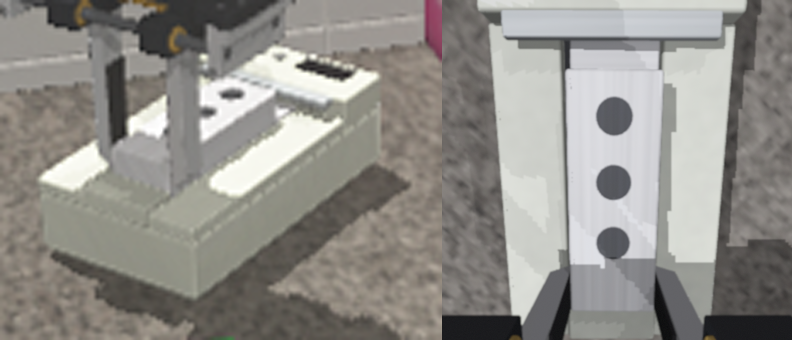

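The insert is almost level in the well, with its tongue under the lip (edge at row 40). There is still no floor reaction at the gripped end, so I'll keep lowering in small steps.

```bash
python3 -m crank '{"fingers":[1,1,1],"delta_pos":[[0,0,0.0015],[0,0,0],[0,0,0]],"rotation":[[0,0,0],[0,0,0],[0,0,0]]}'
python3 -m crank '{"fingers":[1,1,1],"delta_pos":[[0,0,0.0015],[0,0,0],[0,0,0]],"rotation":[[0,0,0],[0,0,0],[0,0,0]]}'
```

```text
time_s: 18.52
tcp_pos: [541.4, -54.1, 59.1]
tool_rot: [3.141, -0.068, 0.0]
ft_force: [-0.0, -0.0, -2.0]
grip_width: 43.4
gripper_force: 60.0
time_s: 18.9
tcp_pos: [541.5, -54.1, 58.7]
tool_rot: [3.141, -0.068, 0.001]
ft_force: [-3.3, -0.3, 4.8]
grip_width: 43.7
gripper_force: 60.0
```

```bash
python3 -m crank '{"fingers":[1,1,1],"delta_pos":[[0,0,0.001],[0,0,0],[0,0,0]],"rotation":[[0,0,0],[0,0,0],[0,0,0]]}'
python3 -m crank '{"fingers":[1,1,1],"delta_pos":[[0,0,0],[0,0,0],[0,0,0]],"rotation":[[0,0,0],[0,0,0],[0,0,0]]}' 3
```

```text
time_s: 19.27
tcp_pos: [541.5, -54.1, 58.6]
tool_rot: [3.141, -0.068, 0.001]
ft_force: [-6.1, 0.7, 10.8]
grip_width: 43.6
gripper_force: 60.0
time_s: 19.65
tcp_pos: [541.7, -54.1, 58.2]
tool_rot: [3.141, -0.068, 0.002]
ft_force: [-0.5, 0.4, 6.6]
grip_width: 44.0
gripper_force: 3.0
```

```bash
python3 -m crank '{"fingers":[-0.4,-0.4,-0.4,-0.4,-0.4,-0.4,-0.4,-0.4],"delta_pos":[[0,0,0],[0,0,0],[0,0,-0.03],[0,0,-0.08],[-0.05,0,-0.1],[-0.05,0,-0.1],[0,0,0],[0,0,0]],"rotation":[[0,0,0],[0,0,0],[0,0,0],[0,0,0],[0,0,0],[0,0,0],[0,0,0],[0,0,0]]}'
python3 - <<'E'
from h import *
b=capture("wrist")[:,:,::-1];a=capture("scene")[:,:,::-1];t=capture("top")[:,:,::-1]
cv2.imwrite("pics/t9.png",t);cv2.imwrite("pics/s9.png",a)
A=cv2.resize(a[145:245,220:350],None,fx=3,fy=3,interpolation=cv2.INTER_CUBIC)
cv2.imwrite("pics/c9.png",np.hstack([A,cv2.resize(b,(400,300))]))
t0=cv2.imread("pics/top0.png")
print("petri/tape change",np.abs(t.astype(int)-t0)[325:370,355:400].mean(),np.abs(t.astype(int)-t0)[92:152,348:406].mean())
# angle from spots in scene: project flat spots expected
c=camera_info("scene")
for s in(33,3,-27):print(proj(c,w(HE,[s,-1.2,75]))[0])
for P in([70,-22,75],[70,22,75],[-48,22,75],[-48,-22,75]):print(P,proj(c,w(HE,np.array(P)+[0,-1.2,0]))[0].round(1),((proj(c,w(HE,np.array(P)+[0,-1.2,0]))[0]-[220,145])*3).round())
E
```

```text
time_s: 20.65
tcp_pos: [491.3, -51.9, 213.0]
tool_rot: [3.141, -0.068, 0.001]
ft_force: [0.8, 0.6, -0.9]
grip_width: 65.8
gripper_force: 0.0
petri/tape change 23.02864197530864 8.222318007662835
[271.3651 184.6757]
[279.601  179.1426]
[287.5769 173.7841]
[70, -22, 75] [252.4 189.1] [ 97. 132.]
[70, 22, 75] [269.3 194.5] [148. 148.]
[-48, 22, 75] [301.2 172.5] [244.  83.]
[-48, -22, 75] [284.9 167.8] [195.  68.]
```

View pics/c9.png

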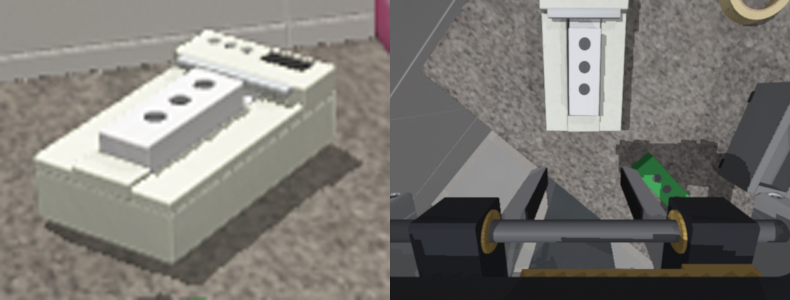

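The final view shows the insert flat in the well with its tongue under the lip. Its corners and spots match the flat prediction within about 1 px, and the gripper is clear. Handing in.

```bash
python3 -c "
from plant import job
print(job.close_job())"
```

```text
the job is handed in; nothing more can be done
None
```

The aluminium insert lies flat in the heater well with its tongue under the lip, released, and the job is handed in at about 21 s on the robot clock; no verdict was returned, and I never moved the arm near the petri dish or the tape roll.

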